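# Fetch a jar from the push-release spice rack

## Task

Slide the red grip of the spice rack's child lock all the way to its open end (the green dot), then press the jar with the dark lid down into its well until its latch lets go and it springs up. Draw it out and stand it upright on the chopping board, clear of the tomato and lemon, and let go of it. Leave the tomato and the lemon where they lie and the two red-lidded jars latched down in the rack.

Things in the scene. Friction and masses are not known exactly. Their poses are not given: they have to be found in the camera images.
- deck: spice rack (fixed, white, 310 mm wide, wooden cheeks). Origin: upper face of the deck, middle of well b's mouth, 132 mm up. z: out of the wells, square to the deck, leaning 30 deg from vertical towards the robot. y: along the row; wells a, b, c at y=+80, 0, -80 mm, 45 mm wide. x: up the slope, away from the robot, deck from -32 to 66 mm. Rack footprint: 45 mm before to 130 mm behind the origin
- comb (a joint): child lock, a dark comb along the deck's back; three flat fingers (20 mm wide, 11.5 to 17 mm above the deck, x from 8 to 50 mm) hang over the lids. 0 = locked (red dot); 0.04 m = end stop, open (green dot), fingers half-way between jars. Slides to deck +y against 1.5 N friction and stays where left. Starts at 0 to 0.008
- lock_grip (a point): middle of the top of the lock's red grip, an upright block 14 mm along deck y by 24 mm along deck x, square to the deck; its top is 53 mm above the deck and the upper 36 mm are free to be gripped or pushed. Moves with the lock; at deck x=50 mm
- spice_jar_3_centre (a point): centre (half-way up) of the dark-brown-lidded spice jar with a white and orange label: a cylinder 41 mm in diameter and 105 mm tall, about 0.11 kg; its z axis runs up through the lid. This is the jar wanted. It may be in any of the three wells, loose on the well's spring cup; latched down, its lid stands only 8 mm above the deck; sprung up, 68 mm.
- spice_jar_1_centre (a point): centre (half-way up) of the red-lidded spice jar with a dark label: a cylinder 41 mm in diameter and 105 mm tall, about 0.11 kg; its z axis runs up through the lid. It stays latched down in its well.
- spice_jar_2_centre (a point): centre (half-way up) of the red-lidded spice jar with a green and white label: a cylinder 41 mm in diameter and 105 mm tall, about 0.11 kg; its z axis runs up through the lid. It stays latched down in its well.
- board: wooden chopping board lying on the worktop, fixed, 230 mm (its x) by 340 mm (its y), 22 mm thick. Origin: centre of its underside. It lies with its y axis roughly towards the robot.
- tomato_centre (a point): centre of a red tomato, 75 mm across and 79 mm tall, loose on the board
- lemon_centre (a point): centre of a yellow lemon, 71 mm long, 53 mm across, 51 mm tall, loose on the board
- cup_a (a joint): spring cup in the bottom of well a (deck y=+80 mm), moving along the well. 0 = latched down. Pressed 4 to 5 mm in (stop at -0.007) through the jar with about 5 N, its latch lets go; when the press is lifted it rises in about 1 s to 0.06 m, carrying the jar. It never latches again. A lock finger over the lid stops the jar
- seat_a (a point): centre of the top of spring cup a, where the jar's underside rests; 97 mm below the deck when latched
- cup_b (a joint): spring cup in the bottom of well b (deck y=0 mm), moving along the well. 0 = latched down. Pressed 4 to 5 mm in (stop at -0.007) through the jar with about 5 N, its latch lets go; when the press is lifted it rises in about 1 s to 0.06 m, carrying the jar. It never latches again. A lock finger over the lid stops the jar
- seat_b (a point): centre of the top of spring cup b, where the jar's underside rests; 97 mm below the deck when latched
- cup_c (a joint): spring cup in the bottom of well c (deck y=-80 mm), moving along the well. 0 = latched down. Pressed 4 to 5 mm in (stop at -0.007) through the jar with about 5 N, its latch lets go; when the press is lifted it rises in about 1 s to 0.06 m, carrying the jar. It never latches again. A lock finger over the lid stops the jar
- seat_c (a point): centre of the top of spring cup c, where the jar's underside rests; 97 mm below the deck when latched
Things that resemble listed ones, but are neither listed nor needed, are in the scene too. Leave any blue look-alike of the part that bears spice_jar_2_centre alone.

How it is judged:
By the outcome, as a careful person would: the job done as asked, in the order asked, and still so for the second after the job is handed in, with the robot touching nothing.
It also fails if it takes over 54 s, if anything falls off the work surface, if the arm or the gripper's body presses on something with over 40 N, if the wrist force passes 120 N, or if a joint passes its speed limit or range.

## Robot

A 6-joint arm with a two-finger parallel gripper is mounted at the origin on a cart in front of the work surface, level with it; the furniture and walls round the work are solid. World frame = base frame: x ahead of the robot, y to its left, z up, the work surface at z = 0. Lengths are in m, angles in degrees, forces in N, time in s.
With the tool pointing down it reaches from about 0.275 to 0.825 m from the base axis. Payload 4.9 kg.
Tool frame: the origin (TCP) lies midway between the tips of the shut fingers; the grasp point (between the pads) lies 19 mm behind it; z points along the fingers, y is the direction in which the jaws open and shut (so a half turn about z gives the same grasp; the last joint's range is limited). The gripper opens to 85 mm and grips with 20 to 120 N. Pads are 22 mm wide; open, the fingers measure 114 mm over their backs; the gripper's body (76 mm by 85 mm) begins 54 mm behind the grasp point. The pads swing forward as they close: fully open they stand 13 mm farther back than shut.
Start: joints at [60.665, 18.69, -11.035, 60.275, 0, 82.311], TCP at [0.203, 0.511, 0.231] pointing down, gripper open.
Joint ranges: [-152.03, 152.03], [-55.5, 102.48], [-74.3, 77.21], [-110.64, 120.58], [-84.22, 78.4], [-180, 180]. Speed limits (degrees/s): [147.25, 147.25, 180, 180, 180, 180].

## Interface

Orientations are given as a 3x3 rotation matrix whose columns are the frame's x, y, z axes.
In Python, from rig import r, read_camera, get_calibration gives the robot as it stands.
- The arm moves only by the shell command python3 -m pendant 'ROWS' [FORCE]. ROWS is JSON, a list of rows, each an object of numbers: "ax", "ay", "az": the turn, a rotation vector about the tool's x, y, z in rad; "dx", "dy", "dz": the shift along the tool's x, y, z in m; "gripper": the opening, from 0 (shut) to 1 (fully open). In form: [{"ax": .., "ay": .., "az": .., "dx": .., "dy": .., "dz": .., "gripper": ..}, ...]. A call has 1 to 10 rows; each row shifts and turns the pose as measured when the row begins, along the tool's axes as they then stand; what a row does not reach is not made up. A row lasts 1/12 s, in which the tool goes at most 41.7 mm and 7.16 degrees, less where a joint would pass 70% of its speed; a pose out of reach is approached as far as the arm can. A call is refused whole if a number of a shift passes 0.0417 or a number of a turn 0.125, either way. A call with a gripper value outside its range is refused whole. The fingers move at their own pace and stop on an object; FORCE is the grip in N (left out, the last holds). Time passes only in rows, so rows that do not move let the fingers close. It gives the time, the measured TCP pose, the force and the opening at its end, in the units of the state.
- r.get_obs(): the state, without advancing time (a new reading comes with each control period).
- read_camera(name): name is "side" or "top" or "wrist"; returns the picture (420x560x3 uint8, blue, green, red); there is no depth.
- get_calibration(name): a dict with "K" (3x3 intrinsics, pixels), "R" (3x3) and "t" (3): a world point X has camera coordinates R X + t; the wrist camera has in their place "T_tool_cam" (4x4, takes a point from camera to tool coordinates, whose origin is the TCP and whose axes are the flange's). Camera axes: x right, y down, z forward; pixel columns grow to the right and rows downward; lengths in m; the calibration is good to about 2 mm. A picture is of the moment at which its call begins: read the wrist's pose just before it. get_calibration takes no time and is no camera call.
- r.sign_off(): hands the job in, once; it reports no verdict.
The state is a dict: "time_s": time; "joint_positions": joint angles; "dq": joint speeds; "effort": joint torques, N m; "tcp_pos": TCP position; "orientation": TCP orientation; "contact_force": force on the tool from outside, world axes, zero at the start; "wrist_torque": the same for the moment, N m; "width": finger opening in m.
Only numpy, scipy, OpenCV 4.12 (cv2) and the standard library are available. Lean on these libraries where they do the work, as an engineer would, in place of code of your own. Each camera call takes 0.05 s, during which the arm holds its last target.

## Working session

There is one attempt and no reset: what is moved stays moved. The work goes in short steps, Python scripts to look and compute and a shell command to move; the robot and the scene stay as the last step left them, time stands still between calls to the robot, and variables do not carry over. Pictures are saved under pics/ and viewed, and the job is handed in when it is done.

```bash
ls; mkdir -p pics
python3 - <<'E'
from rig import r, read_camera, get_calibration
import cv2,numpy as np
np.set_printoptions(precision=4,suppress=True)
print(r.get_obs())
for n in ["side","top","wrist"]:
    cv2.imwrite(f"pics/{n}0.png",read_camera(n)); print(n,get_calibration(n))
E
```

```text
pics
{'time_s': 0.0, 'joint_positions': array([ 60.6649,  18.7302, -11.0914,  60.2748,  -0.0014,  82.3124]), 'dq': array([ 0.0031, -0.0268, -0.1274,  0.091 , -0.0475, -0.0677]), 'effort': array([ -0.0004, -44.3404,  26.2441,   0.0154,  -0.0001,   0.    ]), 'tcp_pos': array([0.2026, 0.5107, 0.2305]), 'orientation': array([[-0.9295,  0.3689, -0.0008],
       [ 0.3689,  0.9295, -0.0015],
       [ 0.0002, -0.0017, -1.    ]]), 'contact_force': array([ 0.8059, -0.4844,  0.1353]), 'wrist_torque': array([-0.0158, -0.0569,  0.0295]), 'width': 0.08558308205007913}
side {'K': array([[486.7215,   0.    , 277.8755],
       [  0.    , 486.7215, 204.5851],
       [  0.    ,   0.    ,   1.    ]]), 'R': array([[ 0.9881,  0.1535,  0.0113],
       [ 0.1373, -0.8458, -0.5156],
       [-0.0695,  0.511 , -0.8568]]), 't': array([-0.5241,  0.017 ,  1.1523])}
top {'K': array([[522.1535,   0.    , 284.0778],
       [  0.    , 522.1535, 209.4202],
       [  0.    ,   0.    ,   1.    ]]), 'R': array([[-0.01  , -0.9997,  0.0227],
       [-0.9918,  0.0071, -0.1277],
       [ 0.1275, -0.0238, -0.9916]]), 't': array([-0.0004,  0.5427,  1.1822])}
wrist {'K': array([[319.0015,   0.    , 276.3675],
       [  0.    , 319.0015, 213.3365],
       [  0.    ,   0.    ,   1.    ]]), 'T_tool_cam': array([[ 0.    , -0.9521, -0.3058,  0.0774],
       [ 1.    ,  0.0001, -0.0002,  0.0009],
       [ 0.0002, -0.3058,  0.9521, -0.1423],
       [ 0.    ,  0.    ,  0.    ,  1.    ]])}
```

View pics/side0.png

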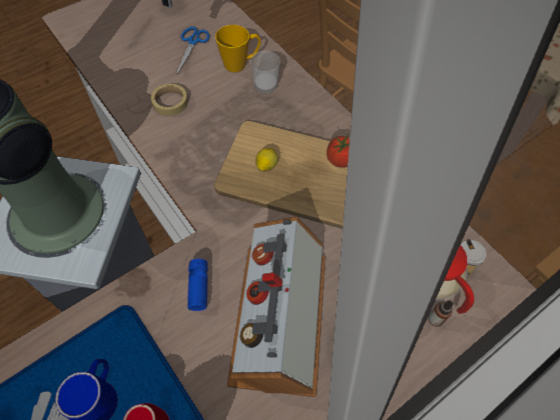

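View pics/top0.png

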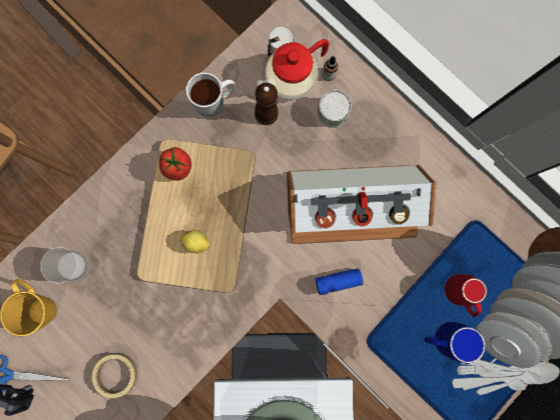

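View pics/wrist0.png

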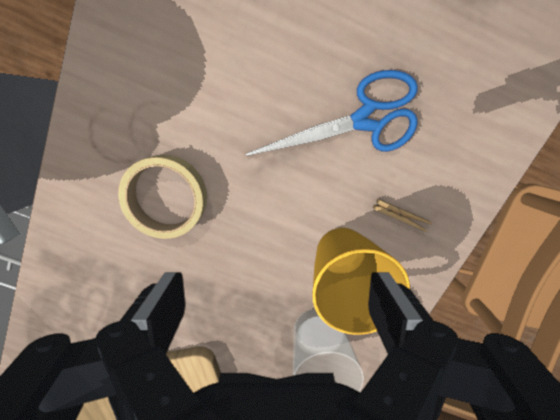

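Run:
```python
import cv2,numpy as np
t=cv2.imread("pics/top0.png")[155:255,280:445]; s=cv2.imread("pics/side0.png")[210:400,180:340]
cv2.imwrite("pics/topz.png",cv2.resize(t,None,fx=4.8,fy=4.8,interpolation=cv2.INTER_CUBIC))
cv2.imwrite("pics/sidez.png",cv2.resize(s,None,fx=3.1,fy=3.1,interpolation=cv2.INTER_CUBIC))
```

```text
(no output)
```

View pics/topz.png

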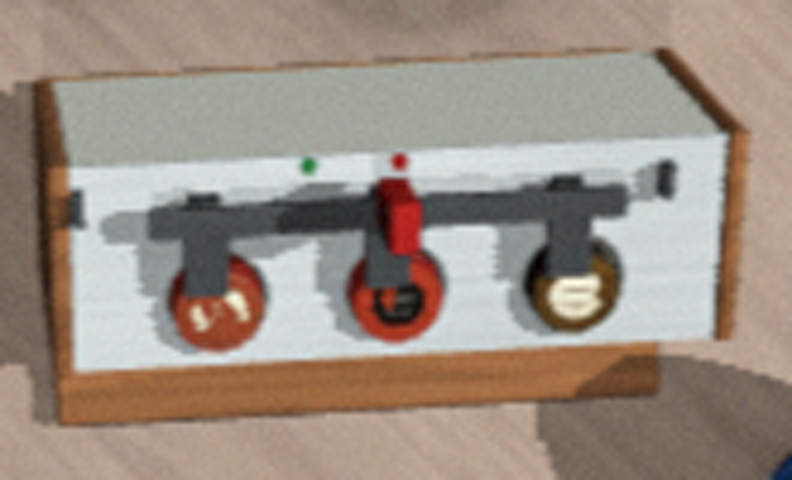

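View pics/sidez.png

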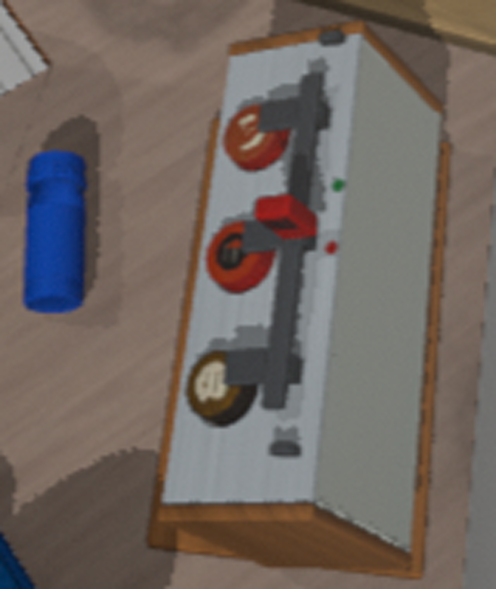

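```bash
cat > h.py <<'E'
import numpy as np,json
from rig import r, read_camera, get_calibration
from scipy.optimize import least_squares
np.set_printoptions(precision=4,suppress=True)
C={n:get_calibration(n) for n in("side","top","wrist")}
def proj(n,X):
    c=C[n];p=(np.atleast_2d(X)@c["R"].T+c["t"])@c["K"].T;return p[:,:2]/p[:,2:]
def ray(n,u,v):
    c=C[n];d=c["R"].T@np.linalg.inv(c["K"])@[u,v,1];return -c["R"].T@c["t"],d
def onz(n,u,v,z):
    o,d=ray(n,u,v);return o+d*(z-o[2])/d[2]
def tri(u1,v1,u2,v2,a="top",b="side"):
    o,d=ray(a,u1,v1);p,e=ray(b,u2,v2);s=np.linalg.lstsq(np.c_[d,-e],p-o,rcond=None)[0]
    A=o+d*s[0];B=p+e*s[1];return (A+B)/2,np.linalg.norm(A-B)
def Rdeck(yaw):
    c,s=np.cos(yaw),np.sin(yaw);Z=np.array([[c,-s,0],[s,c,0],[0,0,1]])
    a=np.radians(30);return Z@np.array([[np.cos(a),0,-np.sin(a)],[0,1,0],[np.sin(a),0,np.cos(a)]])
def deck(q):
    return Rdeck(q[2]),np.array([q[0],q[1],.132])
E
cat > fit.py <<'E'
from h import *
zt=lambda x,y:(x/4.8+280-.4,y/4.8+155-.4); zs=lambda x,y:(x/3.1+180-.35,y/3.1+210-.35)
th=np.linspace(0,2*np.pi,60)
W={'a':.08,'b':0,'c':-.08}
top={'a':(168,267,352),'b':(348,444,342),'c':(526,621,333)}
sid={'a':222,'b':206,'c':186}
cor=[("top",zt(75,372),-.032,1),("top",zt(718,340),-.032,-1),("top",zt(68,165),.066,1),("top",zt(727,133),.066,-1),
 ("side",zs(231,52),-.032,1),("side",zs(162,503),-.032,-1),("side",zs(363,35),.066,1),("side",zs(315,508),.066,-1)]
def res(q,full=False):
    R,o=deck(q);e=[]
    for k,y in W.items():
        P=np.vstack([np.c_[.0205*np.cos(th),y+.0205*np.sin(th),0*th+z] for z in(.008,0)])@R.T+o
        t=proj("top",P);s=proj("side",P);m=top[k]
        e+=[t[:,0].min()-zt(m[0],0)[0],t[:,0].max()-zt(m[1],0)[0],t[:,1].max()-zt(0,m[2])[1],s[:,0].min()-zs(sid[k],0)[0]]
    for n,p,x,sg in cor:
        e+=list((proj(n,R@[x,sg*q[3],0]+o)[0]-p))
    return np.array(e)
s=least_squares(res,[.5,-.1,0,.15],loss='soft_l1')
print(s.x,np.degrees(s.x[2]));print(res(s.x))
R,o=deck(s.x)
for n,uv in(("top",zt(307,165)),("top",zt(400,160))):
    c,d=ray(n,*uv);nn=R[:,2];P=c+d*((o-c)@nn)/(d@nn);print("dot",R.T@(P-o))
# grip top
for n,uv in(("top",zt(404,222)),("top",zt(397,185)),):
    c,d=ray(n,*uv);nn=R[:,2];oo=o+.053*nn;P=c+d*((oo-c)@nn)/(d@nn);print("grip",R.T@(P-o))
np.save("deck.npy",s.x[:3])
E
python3 fit.py
```

```text
[ 0.5171 -0.1705  0.0441  0.146 ] 2.5285352401447145
[ 1.0223 -0.0463 -0.8556  0.839   0.6596  0.3839 -0.7012  0.1944  0.5582
  0.6818 -0.747   0.2962 -0.4011 -0.1622 -0.6641 -0.4736 -0.2361  0.5345
  0.7797  0.3138 -0.2313  0.0966 -0.3826 -0.2528 -0.9162 -1.881  -1.3575
 -2.4744]
dot [ 0.0616  0.0409 -0.    ]
dot [ 0.0618 -0.0001  0.    ]
grip [0.0541 0.008  0.053 ]
grip [0.0709 0.0113 0.053 ]
```

Run:
```python
from h import *
q=np.load("deck.npy");R,o=deck(q)
print(R,o)
for n in("top","side"):
  print(n,-C[n]["R"].T@C[n]["t"])
  for y in(0,.004,.008):
    p=proj(n,np.array([[x,y+d,z] for z in(.053,.017) for x in(.038,.062) for d in(-.007,.007)])@R.T+o)
    print(y,(p-[279.6,154.6])*4.8 if n=="top" else (p-[179.65,209.65])*3.1)
for nm,x in(("board",0),):pass
# board corners
for uv in((165,140),(255,152),(138,279),(234,292)):print("board",onz("top",*uv,.022))
print("tom",tri(175,164,338,151),"lem",tri(194,241,266,159))
print("tom",onz("top",175,164,.06),"lem",onz("top",194,241,.045))
```

```text
[[ 0.8652 -0.0441 -0.4995]
 [ 0.0382  0.999  -0.0221]
 [ 0.5     0.      0.866 ]] [ 0.5171 -0.1705  0.132 ]
top [0.3876 0.0239 1.2415]
0 [[438.4205 255.5557]
 [405.4595 257.2385]
 [440.0689 202.6214]
 [406.8169 204.2983]
 [421.8775 223.9761]
 [389.9131 225.5958]
 [423.3335 172.395 ]
 [391.0956 174.009 ]]
0.004 [[429.0057 256.0363]
 [396.0373 257.7195]
 [430.571  203.1004]
 [397.3116 204.7777]
 [412.7473 224.4387]
 [380.776  226.0588]
 [414.1252 172.856 ]
 [381.8803 174.4703]]
0.008 [[419.5888 256.5171]
 [386.6131 258.2006]
 [421.071  203.5795]
 [387.8041 205.2572]
 [403.6151 224.9015]
 [371.6369 226.5218]
 [404.9148 173.3171]
 [372.6629 174.9318]]
side [ 0.5956 -0.494   1.002 ]
0 [[249.1095 226.0739]
 [252.2535 203.2505]
 [285.4857 221.954 ]
 [288.3644 198.864 ]
 [280.7171 249.5411]
 [283.5142 227.1916]
 [316.4216 245.8467]
 [318.9624 223.2411]]
0.004 [[250.0132 219.5139]
 [253.1422 196.7991]
 [286.3132 215.3169]
 [289.178  192.3382]
 [281.5209 243.1185]
 [284.3051 220.8723]
 [317.1518 239.35  ]
 [319.6807 216.8502]]
0.008 [[250.9125 212.9853]
 [254.0267 190.3783]
 [287.1366 208.7118]
 [289.9877 185.8437]
 [282.321  236.7256]
 [285.0924 214.582 ]
 [317.8786 232.8838]
 [320.3956 210.489 ]]
board [0.7132 0.2769 0.022 ]
board [0.683  0.0627 0.022 ]
board [0.3853 0.3325 0.022 ]
board [0.3534 0.112  0.022 ]
tom (array([0.6433, 0.2444, 0.0577]), np.float64(0.007329905537021421)) lem (array([0.4698, 0.2019, 0.0425]), np.float64(0.001082178662646484))
tom [0.6464 0.2451 0.06  ] lem [0.4701 0.2018 0.045 ]
```

The dark-brown lid is in well c (top px (400,215)). The two red lids at (326,217) and (362,215) are to be left alone, as is the blue look-alike lying at (340,281). The enlarged crop confirms brown, and the dots fall at deck y=0 and 41 mm as they should. The grip is at y≈7 mm.

```bash
cat >> h.py <<'E'
from scipy.spatial.transform import Rotation as Ro
def plan(P,Rt):
    s=r.get_obs();Rc=s["orientation"];p=s["tcp_pos"]
    rv=Ro.from_matrix(Rc.T@Rt).as_rotvec();d=np.asarray(P)-p
    print("t",round(s["time_s"],2),"tcp",p,"F",s["contact_force"],"w",round(s["width"],4))
    print("rot tool",rv,"deg",np.degrees(np.linalg.norm(rv)));print("shift now-axes",Rc.T@d,"target-axes",Rt.T@d)
def dk():
    R,o=deck(np.load("deck.npy"));return R,o
def Rdown():  # tool: z=-deckz, y=decky, x=-deckx
    R,o=dk();return np.c_[-R[:,0],R[:,1],-R[:,2]]
def pd(x,y,z): # deck mm -> plan
    R,o=dk();s=r.get_obs();print("tcp deck mm",R.T@(s["tcp_pos"]-o)*1e3);plan(R@(np.array([x,y,z])/1e3)+o,Rdown())
E
python3 -c "
from h import *
pd(50,7.5,110)"
```

```text
tcp deck mm [-196.7217  694.5175  227.5064]
t 0.15 tcp [0.2027 0.5108 0.2307] F [-0.5665  1.0828 -0.8221] w 0.0853
rot tool [-0.1117 -0.5162 -0.4119] deg 38.37384819223333
shift now-axes [-0.5299 -0.5152 -0.021 ] target-axes [-0.2467 -0.687   0.1175]
```

```bash
python3 -m pendant '[{"dz":-0.03},{"dz":-0.03},{"ax":-0.0186,"ay":-0.086,"az":-0.0687},{"ax":-0.0186,"ay":-0.086,"az":-0.0687},{"ax":-0.0186,"ay":-0.086,"az":-0.0687},{"ax":-0.0186,"ay":-0.086,"az":-0.0687},{"ax":-0.0186,"ay":-0.086,"az":-0.0687},{"ax":-0.0186,"ay":-0.086,"az":-0.0687},{}]'; python3 -c "
from h import *
pd(50,7.5,110)"
```

```text
tcp deck mm [-196.7217  694.5175  227.5064]
t 0.15 tcp [0.2027 0.5108 0.2307] F [-0.5665  1.0828 -0.8221] w 0.0853
rot tool [-0.1117 -0.5162 -0.4119] deg 38.37384819223333
shift now-axes [-0.5299 -0.5152 -0.021 ] target-axes [-0.2467 -0.687   0.1175]schema error: expected keys ax, ay, az, dx, dy, dz, gripper
```

```bash
python3 -m pendant '[{"ax":0,"ay":0,"az":0,"dx":0,"dy":0,"dz":-0.03,"gripper":1},{"ax":0,"ay":0,"az":0,"dx":0,"dy":0,"dz":-0.03,"gripper":1},{"ax":-0.0186,"ay":-0.086,"az":-0.0687,"dx":0,"dy":0,"dz":0,"gripper":1},{"ax":-0.0186,"ay":-0.086,"az":-0.0687,"dx":0,"dy":0,"dz":0,"gripper":1},{"ax":-0.0186,"ay":-0.086,"az":-0.0687,"dx":0,"dy":0,"dz":0,"gripper":1},{"ax":-0.0186,"ay":-0.086,"az":-0.0687,"dx":0,"dy":0,"dz":0,"gripper":1},{"ax":-0.0186,"ay":-0.086,"az":-0.0687,"dx":0,"dy":0,"dz":0,"gripper":1},{"ax":-0.0186,"ay":-0.086,"az":-0.0687,"dx":0,"dy":0,"dz":0,"gripper":1},{"ax":0,"ay":0,"az":0,"dx":0,"dy":0,"dz":0,"gripper":1}]'; python3 -c "
from h import *
pd(50,7.5,110)"
```

```text
time_s: 0.9
tcp_pos: [0.2043, 0.5094, 0.2912]
orientation: [[-0.854, -0.058, 0.516], [-0.055, 0.998, 0.021], [-0.517, -0.01, -0.856]]
contact_force: [-1.0, -0.0, -0.2]
width: 0.0849
tcp deck mm [-165.0487  692.9703  279.134 ]
t 0.9 tcp [0.2043 0.5094 0.2912] F [-0.9622 -0.0166 -0.1738] w 0.0849
rot tool [-0.0017  0.0195  0.0175] deg 1.5034248408891084
shift now-axes [-0.1997 -0.6888  0.1744] target-axes [-0.215  -0.6855  0.1691]
```

```bash
python3 -m pendant '[{"ax":0,"ay":0.01,"az":0.01,"dx":-0.01,"dy":-0.034,"dz":0.004,"gripper":1},{"ax":0,"ay":0.01,"az":0.01,"dx":-0.01,"dy":-0.034,"dz":0.004,"gripper":1},{"ax":0,"ay":0,"az":0,"dx":-0.01,"dy":-0.034,"dz":0.004,"gripper":1},{"ax":0,"ay":0,"az":0,"dx":-0.01,"dy":-0.034,"dz":0.004,"gripper":1},{"ax":0,"ay":0,"az":0,"dx":-0.01,"dy":-0.034,"dz":0.004,"gripper":1},{"ax":0,"ay":0,"az":0,"dx":-0.01,"dy":-0.034,"dz":0.004,"gripper":1},{"ax":0,"ay":0,"az":0,"dx":-0.01,"dy":-0.034,"dz":0.004,"gripper":1},{"ax":0,"ay":0,"az":0,"dx":-0.01,"dy":-0.034,"dz":0.004,"gripper":1},{"ax":0,"ay":0,"az":0,"dx":-0.01,"dy":-0.034,"dz":0.004,"gripper":1},{"ax":0,"ay":0,"az":0,"dx":-0.01,"dy":-0.034,"dz":0.004,"gripper":1}]'; python3 -c "
from h import *
pd(50,7.5,110)"
```

```text
time_s: 1.73
tcp_pos: [0.3253, 0.17, 0.3051]
orientation: [[-0.874, -0.041, 0.485], [-0.032, 0.999, 0.028], [-0.485, 0.009, -0.874]]
contact_force: [1.5, -0.2, -0.1]
width: 0.0851
tcp deck mm [-66.3959 348.6486 238.2346]
t 1.73 tcp [0.3253 0.17   0.3051] F [ 1.4871 -0.2319 -0.0716] w 0.0851
rot tool [ 0.0063 -0.0168 -0.0066] deg 1.0959066759764762
shift now-axes [-0.1208 -0.3412  0.1241] target-axes [-0.1164 -0.3411  0.1282]
```

```bash
python3 -m pendant '[{"ax":0.006,"ay":-0.016,"az":-0.006,"dx":-0.0118,"dy":-0.034,"dz":0.006,"gripper":1},{"ax":0,"ay":0,"az":0,"dx":-0.0118,"dy":-0.034,"dz":0.006,"gripper":1},{"ax":0,"ay":0,"az":0,"dx":-0.0118,"dy":-0.034,"dz":0.006,"gripper":1},{"ax":0,"ay":0,"az":0,"dx":-0.0118,"dy":-0.034,"dz":0.006,"gripper":1},{"ax":0,"ay":0,"az":0,"dx":-0.0118,"dy":-0.034,"dz":0.006,"gripper":1},{"ax":0,"ay":0,"az":0,"dx":-0.0118,"dy":-0.034,"dz":0.006,"gripper":1},{"ax":0,"ay":0,"az":0,"dx":-0.0118,"dy":-0.034,"dz":0.006,"gripper":1},{"ax":0,"ay":0,"az":0,"dx":-0.0118,"dy":-0.034,"dz":0.006,"gripper":1},{"ax":0,"ay":0,"az":0,"dx":-0.0118,"dy":-0.034,"dz":0.006,"gripper":1},{"ax":0,"ay":0,"az":0,"dx":-0.008,"dy":-0.034,"dz":0.006,"gripper":1}]'; python3 -c "
from h import *
pd(50,7.5,110)
import cv2
cv2.imwrite('pics/w1.png',read_camera('wrist'))"
```

```text
time_s: 2.57
tcp_pos: [0.4646, -0.1758, 0.3194]
orientation: [[-0.857, -0.017, 0.516], [-0.005, 1.0, 0.025], [-0.516, 0.019, -0.856]]
contact_force: [0.7, 1.2, -0.1]
width: 0.0854
tcp deck mm [ 48.0689  -3.0344 188.6835]
t 2.57 tcp [ 0.4646 -0.1758  0.3194] F [ 0.6613  1.2195 -0.0623] w 0.0854
rot tool [ 0.003   0.0188 -0.0332] deg 2.1927877679587744
shift now-axes [-0.0001  0.0103  0.0787] target-axes [-0.0019  0.0105  0.0787]
```

View pics/w1.png

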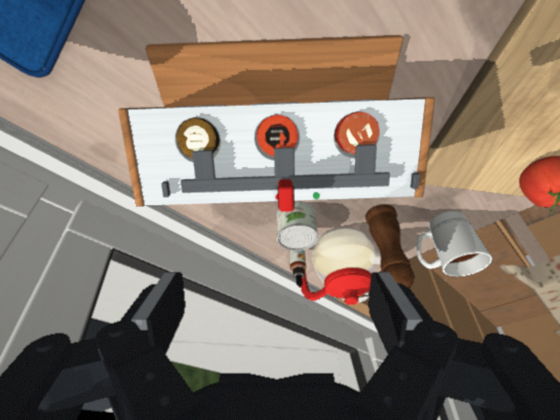

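```bash
cat >> h.py <<'E'
def projw(X,s):
    T=C["wrist"]["T_tool_cam"];Xt=(np.atleast_2d(X)-s["tcp_pos"])@s["orientation"];Xc=(Xt-T[:3,3])@T[:3,:3]
    p=Xc@C["wrist"]["K"].T;return p[:,:2]/p[:,2:]
E
python3 - <<'E'
from h import *
import cv2
s=r.get_obs();R,o=dk();im=read_camera("wrist")
g=cv2.resize(im[80:220,110:450],None,fx=2.3,fy=2.3,interpolation=cv2.INTER_CUBIC)
th=np.linspace(0,2*np.pi,40)
def dr(P,col,cl=True):
    p=((projw(np.array(P)@R.T+o,s)-[110,80])*2.3+.65).astype(np.int32);cv2.polylines(g,[p],cl,col,1)
for y in(.08,0,-.08):dr(np.c_[.0205*np.cos(th),y+.0205*np.sin(th),0*th+.008],(255,0,0))
dr([[x,y,.053] for x,y in((.038,.0005),(.062,.0005),(.062,.0145),(.038,.0145))],(0,255,0))
dr([[-.032,.146,0],[-.032,-.146,0],[.066,-.146,0],[.066,.146,0]],(255,0,255))
cv2.imwrite("pics/w2.png",g)
E
```

```text
(no output)
```

View pics/w2.png

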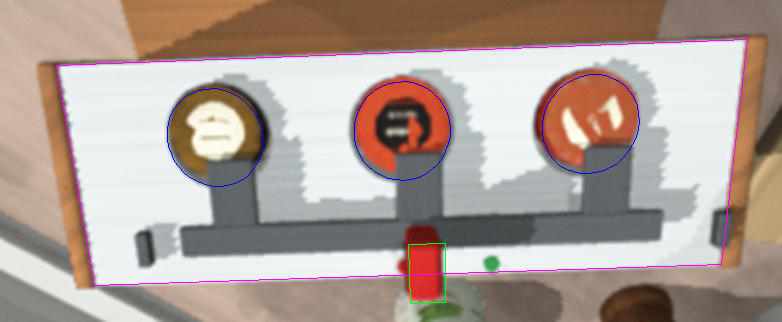

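```bash
python3 -m pendant '[{"ax":0.003,"ay":0.019,"az":-0.033,"dx":-0.001,"dy":0.009,"dz":0.02,"gripper":1},{"ax":0,"ay":0,"az":0,"dx":0,"dy":0,"dz":0.03,"gripper":1},{"ax":0,"ay":0,"az":0,"dx":0,"dy":0,"dz":0.03,"gripper":1},{"ax":0,"ay":0,"az":0,"dx":0,"dy":0,"dz":0.02,"gripper":1},{"ax":0,"ay":0,"az":0,"dx":0,"dy":0,"dz":0,"gripper":1}]'; python3 -c "
from h import *
pd(50,6,24)"
```

```text
time_s: 3.08
tcp_pos: [0.5185, -0.172, 0.2336]
orientation: [[-0.866, -0.025, 0.5], [-0.018, 1.0, 0.019], [-0.5, 0.007, -0.866]]
contact_force: [-0.9, 0.6, -0.3]
width: 0.0857
tcp deck mm [51.9139 -1.6048 87.3173]
t 3.08 tcp [ 0.5185 -0.172   0.2336] F [-0.9201  0.5824 -0.2633] w 0.0857
rot tool [-0.0032  0.0006 -0.0204] deg 1.1841478576491287
shift now-axes [0.0021 0.0078 0.0633] target-axes [0.0019 0.0076 0.0633]
```

```bash
python3 -m pendant '[{"ax":-0.003,"ay":0,"az":-0.03,"dx":0.002,"dy":0.009,"dz":0,"gripper":1},{"ax":0,"ay":0,"az":0,"dx":0,"dy":0,"dz":0.02,"gripper":1},{"ax":0,"ay":0,"az":0,"dx":0,"dy":0,"dz":0.02,"gripper":1},{"ax":0,"ay":0,"az":0,"dx":0,"dy":0,"dz":0.02,"gripper":1},{"ax":0,"ay":0,"az":0,"dx":0,"dy":0,"dz":0,"gripper":1}]'; python3 -c "
from h import *
pd(50,6,24)"
```

```text
time_s: 3.5
tcp_pos: [0.5467, -0.1591, 0.185]
orientation: [[-0.862, -0.056, 0.503], [-0.05, 0.998, 0.025], [-0.504, -0.004, -0.864]]
contact_force: [-0.1, 0.0, 0.3]
width: 0.0852
tcp deck mm [52.4731 10.1079 30.8652]
t 3.5 tcp [ 0.5467 -0.1591  0.185 ] F [-0.0603  0.0322  0.3209] w 0.0852
rot tool [0.0028 0.0043 0.0122] deg 0.7591211702349465
shift now-axes [ 0.0026 -0.0041  0.0068] target-axes [ 0.0025 -0.0041  0.0069]
```

```bash
python3 -m pendant '[{"ax":0.002,"ay":0.004,"az":0.012,"dx":0.0025,"dy":-0.004,"dz":0.006,"gripper":1},{"ax":0,"ay":0,"az":0,"dx":0,"dy":0,"dz":0,"gripper":0},{"ax":0,"ay":0,"az":0,"dx":0,"dy":0,"dz":0,"gripper":0},{"ax":0,"ay":0,"az":0,"dx":0,"dy":0,"dz":0,"gripper":0},{"ax":0,"ay":0,"az":0,"dx":0,"dy":0,"dz":0,"gripper":0},{"ax":0,"ay":0,"az":0,"dx":0,"dy":0,"dz":0,"gripper":0},{"ax":0,"ay":0,"az":0,"dx":0,"dy":0,"dz":0,"gripper":0},{"ax":0,"ay":0,"az":0,"dx":0,"dy":0,"dz":0,"gripper":0}]' 25; python3 -c "
from h import *
pd(50,40,24)
import cv2
cv2.imwrite('pics/w3.png',read_camera('wrist'))"
```

```text
time_s: 4.17
tcp_pos: [0.5476, -0.1637, 0.1855]
orientation: [[-0.862, -0.044, 0.505], [-0.039, 0.999, 0.021], [-0.505, -0.002, -0.863]]
contact_force: [5.0, -0.6, -7.2]
width: 0.0137
tcp deck mm [53.362   5.4348 30.9118]
t 4.17 tcp [ 0.5476 -0.1637  0.1855] F [ 5.0389 -0.6334 -7.2445] w 0.0137
rot tool [-0.0014  0.0059  0.0009] deg 0.35118752261447717
shift now-axes [0.0034 0.0346 0.0068] target-axes [0.0034 0.0346 0.0069]
```

View pics/w3.png

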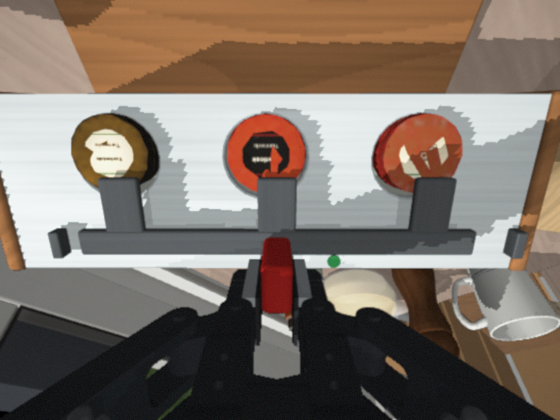

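The wrist view shows the red grip (276,280) between the pads at width 13.7 mm, so it is gripped. Next is the slide to +y.

```bash
python3 -m pendant '[{"ax":0,"ay":0,"az":0,"dx":0,"dy":0.007,"dz":0,"gripper":0},{"ax":0,"ay":0,"az":0,"dx":0,"dy":0.007,"dz":0,"gripper":0},{"ax":0,"ay":0,"az":0,"dx":0,"dy":0.007,"dz":0,"gripper":0},{"ax":0,"ay":0,"az":0,"dx":0,"dy":0.007,"dz":0,"gripper":0},{"ax":0,"ay":0,"az":0,"dx":0,"dy":0.006,"dz":0,"gripper":0},{"ax":0,"ay":0,"az":0,"dx":0,"dy":0.004,"dz":0,"gripper":0}]'; python3 -c "
from h import *
pd(50,40,24)"
```

```text
time_s: 4.72
tcp_pos: [0.546, -0.1295, 0.1855]
orientation: [[-0.864, -0.034, 0.503], [-0.038, 0.999, 0.003], [-0.503, -0.016, -0.864]]
contact_force: [6.8, -26.7, -14.2]
width: 0.0131
tcp deck mm [53.3079 39.624  30.9958]
t 4.72 tcp [ 0.546  -0.1295  0.1855] F [  6.8198 -26.6625 -14.2073] w 0.0131
rot tool [-0.0191  0.0032 -0.0006] deg 1.1100927140960182
shift now-axes [0.0033 0.0005 0.007 ] target-axes [0.0033 0.0004 0.007 ]
```

```bash
python3 -m pendant '[{"ax":0,"ay":0,"az":0,"dx":0,"dy":0,"dz":0,"gripper":0},{"ax":0,"ay":0,"az":0,"dx":0,"dy":0,"dz":0,"gripper":1},{"ax":0,"ay":0,"az":0,"dx":0,"dy":0,"dz":0,"gripper":1},{"ax":0,"ay":0,"az":0,"dx":0,"dy":0,"dz":0,"gripper":1},{"ax":0,"ay":0,"az":0,"dx":0,"dy":0,"dz":0,"gripper":1},{"ax":0,"ay":0,"az":0,"dx":0,"dy":0,"dz":0,"gripper":1},{"ax":0,"ay":0,"az":0,"dx":0,"dy":0,"dz":-0.03,"gripper":1},{"ax":0,"ay":0,"az":0,"dx":0,"dy":0,"dz":-0.04,"gripper":1},{"ax":0,"ay":0,"az":0,"dx":0,"dy":0,"dz":-0.03,"gripper":1},{"ax":0,"ay":0,"az":0,"dx":0,"dy":0,"dz":0,"gripper":1}]'
python3 - <<'E'
from h import *
import cv2
pd(-3,-80,40)
s=r.get_obs();R,o=dk();im=read_camera("wrist")
g=cv2.resize(im[60:260,60:500],None,fx=1.8,fy=1.8,interpolation=cv2.INTER_CUBIC)
th=np.linspace(0,2*np.pi,40)
def dr(P,col,cl=True):
    p=((projw(np.array(P)@R.T+o,s)-[60,60])*1.8+.4).astype(np.int32);cv2.polylines(g,[p],cl,col,1)
for y in(.08,0,-.08):dr(np.c_[.0205*np.cos(th),y+.0205*np.sin(th),0*th+.008],(255,0,0))
dr([[x,y,.053] for x,y in((.038,.033),(.062,.033),(.062,.047),(.038,.047))],(0,255,0))
cv2.imwrite("pics/w4.png",g)
E
```

```text
time_s: 5.55
tcp_pos: [0.4927, -0.1247, 0.2718]
orientation: [[-0.867, -0.039, 0.497], [-0.039, 0.999, 0.01], [-0.497, -0.011, -0.867]]
contact_force: [0.5, -0.3, 0.3]
width: 0.0852
tcp deck mm [ 50.5008  46.8068 132.2559]
t 5.55 tcp [ 0.4927 -0.1247  0.2718] F [ 0.4601 -0.2903  0.273 ] w 0.0852
rot tool [-0.012  -0.0031  0.0012] deg 0.7139423889595213
shift now-axes [ 0.0534 -0.1256  0.0939] target-axes [ 0.0535 -0.1268  0.0923]
```

View pics/w4.png

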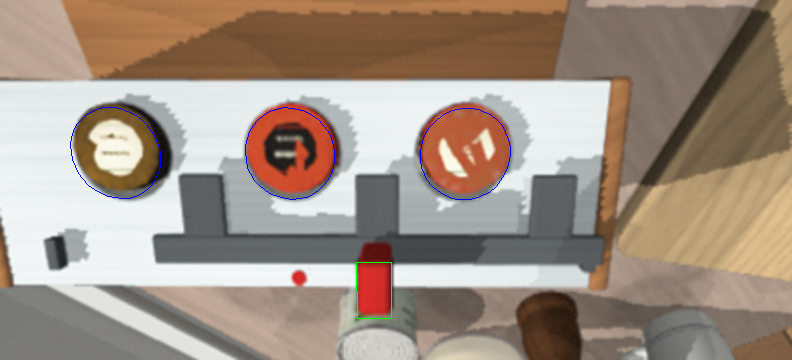

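```bash
python3 -m pendant '[{"ax":-0.012,"ay":-0.003,"az":0,"dx":0.018,"dy":-0.036,"dz":0,"gripper":0},{"ax":0,"ay":0,"az":0,"dx":0.018,"dy":-0.036,"dz":0,"gripper":0},{"ax":0,"ay":0,"az":0,"dx":0.018,"dy":-0.036,"dz":0,"gripper":0},{"ax":0,"ay":0,"az":0,"dx":0,"dy":-0.02,"dz":0.02,"gripper":0},{"ax":0,"ay":0,"az":0,"dx":0,"dy":0,"dz":0.03,"gripper":0},{"ax":0,"ay":0,"az":0,"dx":0,"dy":0,"dz":0.02,"gripper":0},{"ax":0,"ay":0,"az":0,"dx":0,"dy":0,"dz":0,"gripper":0}]'; python3 -c "
from h import *
pd(-1,-80,30)"
```

```text
time_s: 6.18
tcp_pos: [0.4912, -0.256, 0.1788]
orientation: [[-0.861, -0.055, 0.505], [-0.05, 0.998, 0.024], [-0.505, -0.004, -0.863]]
contact_force: [-1.0, -0.2, 0.4]
width: 0.0008
tcp deck mm [ -2.3264 -84.254   55.4264]
t 6.18 tcp [ 0.4912 -0.256   0.1788] F [-1.0059 -0.1859  0.3801] w 0.0008
rot tool [0.002  0.0062 0.0117] deg 0.7693447379914891
shift now-axes [-0.0012  0.0042  0.0254] target-axes [-0.0013  0.0043  0.0254]
```

```bash
python3 -m pendant '[{"ax":0.002,"ay":0.006,"az":0.011,"dx":-0.001,"dy":0.004,"dz":0.015,"gripper":0},{"ax":0,"ay":0,"az":0,"dx":0,"dy":0,"dz":0.015,"gripper":0},{"ax":0,"ay":0,"az":0,"dx":0,"dy":0,"dz":0.01,"gripper":0},{"ax":0,"ay":0,"az":0,"dx":0,"dy":0,"dz":0,"gripper":0}]'; python3 -c "
from h import *
pd(-1,-80,3)"
```

```text
time_s: 6.52
tcp_pos: [0.511, -0.2485, 0.1398]
orientation: [[-0.868, -0.045, 0.495], [-0.037, 0.999, 0.027], [-0.496, 0.005, -0.869]]
contact_force: [-0.3, 0.2, -0.2]
width: 0.0
tcp deck mm [ -4.3553 -77.6998  11.5265]
t 6.52 tcp [ 0.511  -0.2485  0.1398] F [-0.3448  0.1841 -0.2091] w 0.0
rot tool [ 0.0053 -0.005  -0.0017] deg 0.431012200891028
shift now-axes [-0.0034 -0.0023  0.0085] target-axes [-0.0034 -0.0023  0.0085]
```

```bash
python3 -m pendant '[{"ax":0.003,"ay":-0.004,"az":0,"dx":-0.003,"dy":-0.002,"dz":0,"gripper":0},{"ax":0,"ay":0,"az":0,"dx":0,"dy":0,"dz":0.003,"gripper":0},{"ax":0,"ay":0,"az":0,"dx":0,"dy":0,"dz":0.003,"gripper":0},{"ax":0,"ay":0,"az":0,"dx":0,"dy":0,"dz":0.003,"gripper":0}]'; python3 -c "
from h import *
pd(-1,-80,3)"
```

```text
time_s: 6.85
tcp_pos: [0.5194, -0.2504, 0.1359]
orientation: [[-0.864, -0.045, 0.501], [-0.038, 0.999, 0.024], [-0.502, 0.001, -0.865]]
contact_force: [-2.8, 0.8, 4.6]
width: 0.0004
tcp deck mm [  0.8779 -79.9789   3.9611]
t 6.85 tcp [ 0.5194 -0.2504  0.1359] F [-2.7552  0.8231  4.5697] w 0.0004
rot tool [0.0014 0.0022 0.0003] deg 0.15059880954552798
shift now-axes [ 0.0019 -0.      0.001 ] target-axes [ 0.0019 -0.      0.001 ]
```

```bash
python3 -m pendant '[{"ax":0,"ay":0,"az":0,"dx":0,"dy":0,"dz":0.002,"gripper":0},{"ax":0,"ay":0,"az":0,"dx":0,"dy":0,"dz":0.002,"gripper":0},{"ax":0,"ay":0,"az":0,"dx":0,"dy":0,"dz":0,"gripper":0}]'; python3 -c "
from h import *
pd(-1,-80,3)"
```

```text
time_s: 7.1
tcp_pos: [0.5218, -0.2512, 0.135]
orientation: [[-0.863, -0.044, 0.504], [-0.038, 0.999, 0.021], [-0.504, -0.001, -0.864]]
contact_force: [-1.9, 0.3, 3.0]
width: -0.0001
tcp deck mm [  2.4492 -80.8707   2.0845]
t 7.1 tcp [ 0.5218 -0.2512  0.135 ] F [-1.8933  0.2668  3.0211] w -0.0001
rot tool [-0.0011  0.005   0.0004] deg 0.2929568661251532
shift now-axes [ 0.0034  0.0009 -0.0009] target-axes [ 0.0034  0.0009 -0.0009]
```

```bash
python3 -m pendant '[{"ax":0,"ay":0,"az":0,"dx":0,"dy":0,"dz":-0.02,"gripper":0},{"ax":0,"ay":0,"az":0,"dx":0,"dy":0,"dz":-0.035,"gripper":0},{"ax":0,"ay":0,"az":0,"dx":0,"dy":0,"dz":-0.035,"gripper":0},{"ax":0,"ay":0,"az":0,"dx":0,"dy":0,"dz":-0.035,"gripper":0},{"ax":0,"ay":0,"az":0,"dx":0,"dy":0,"dz":-0.035,"gripper":1},{"ax":0,"ay":0,"az":0,"dx":0,"dy":0,"dz":-0.01,"gripper":1},{"ax":0,"ay":0,"az":0,"dx":0,"dy":0,"dz":0,"gripper":1},{"ax":0,"ay":0,"az":0,"dx":0,"dy":0,"dz":0,"gripper":1},{"ax":0,"ay":0,"az":0,"dx":0,"dy":0,"dz":0,"gripper":1},{"ax":0,"ay":0,"az":0,"dx":0,"dy":0,"dz":0,"gripper":1}]'; python3 -m pendant '[{"ax":0,"ay":0,"az":0,"dx":0,"dy":0,"dz":0,"gripper":1},{"ax":0,"ay":0,"az":0,"dx":0,"dy":0,"dz":0,"gripper":1},{"ax":0,"ay":0,"az":0,"dx":0,"dy":0,"dz":0,"gripper":1},{"ax":0,"ay":0,"az":0,"dx":0,"dy":0,"dz":0,"gripper":1}]'
python3 - <<'E'
from h import *
import cv2
pd(0,-80,27)
s=r.get_obs();R,o=dk();g=read_camera("wrist").copy()
th=np.linspace(0,2*np.pi,40)
P=np.c_[.0205*np.cos(th),-.08+.0205*np.sin(th),0*th+.068]
cv2.polylines(g,[projw(P@R.T+o,s).astype(np.int32)],True,(255,0,0),1)
cv2.imwrite("pics/w5.png",g)
cv2.imwrite("pics/t5.png",read_camera("top"))
E
```

```text
time_s: 7.93
tcp_pos: [0.4308, -0.2534, 0.2848]
orientation: [[-0.866, -0.044, 0.499], [-0.038, 0.999, 0.022], [-0.499, 0.0, -0.867]]
contact_force: [0.7, -0.1, -0.1]
width: 0.0723
time_s: 8.27
tcp_pos: [0.4306, -0.2512, 0.2802]
orientation: [[-0.868, -0.046, 0.494], [-0.037, 0.999, 0.028], [-0.495, 0.007, -0.869]]
contact_force: [0.4, -0.4, 0.6]
width: 0.0851
tcp deck mm [ -3.8364 -76.8249 173.3503]
t 8.27 tcp [ 0.4306 -0.2512  0.2802] F [ 0.3897 -0.3865  0.5849] w 0.0851
rot tool [ 0.0066 -0.0057 -0.0018] deg 0.5104185561468421
shift now-axes [-0.0047 -0.0041  0.1463] target-axes [-0.0038 -0.0032  0.1464]
```

View pics/w5.png

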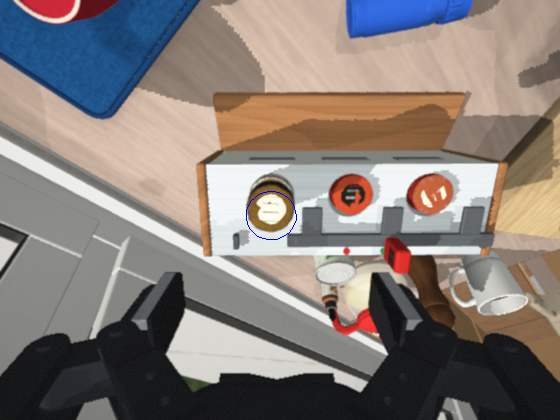

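View pics/t5.png

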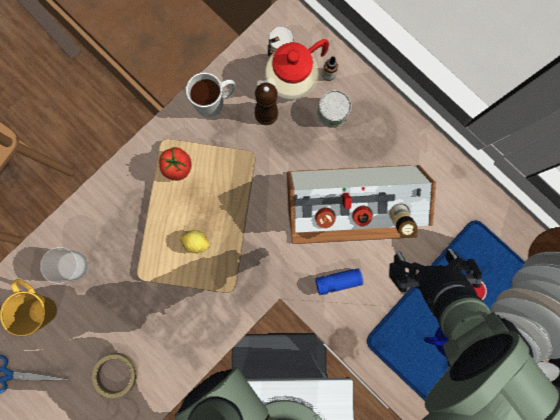

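The wrist view shows the brown jar sprung up at (271,212), within 5 px of the prediction; the two red lids are still down. Next is the grasp.

```bash
python3 -m pendant '[{"ax":0.007,"ay":-0.006,"az":-0.002,"dx":-0.004,"dy":-0.004,"dz":0.02,"gripper":1},{"ax":0,"ay":0,"az":0,"dx":0,"dy":0,"dz":0.03,"gripper":1},{"ax":0,"ay":0,"az":0,"dx":0,"dy":0,"dz":0.025,"gripper":1},{"ax":0,"ay":0,"az":0,"dx":0,"dy":0,"dz":0,"gripper":1}]'; python3 -c "
from h import *
pd(-1,-80,27)"
```

```text
time_s: 8.7
tcp_pos: [0.4742, -0.2558, 0.2179]
orientation: [[-0.863, -0.042, 0.504], [-0.039, 0.999, 0.016], [-0.504, -0.006, -0.864]]
contact_force: [-0.9, -0.7, -0.7]
width: 0.0854
tcp deck mm [  2.5819 -83.3056  97.7033]
t 8.7 tcp [ 0.4742 -0.2558  0.2179] F [-0.8993 -0.7447 -0.7436] w 0.0854
rot tool [-0.0065  0.0044  0.0012] deg 0.45180886250780067
shift now-axes [0.0039 0.0038 0.0707] target-axes [0.0036 0.0033 0.0707]
```

```bash
python3 -m pendant '[{"ax":-0.006,"ay":0.004,"az":0.001,"dx":0.003,"dy":0.0035,"dz":0.015,"gripper":1},{"ax":0,"ay":0,"az":0,"dx":0,"dy":0,"dz":0.02,"gripper":1},{"ax":0,"ay":0,"az":0,"dx":0,"dy":0,"dz":0.015,"gripper":1},{"ax":0,"ay":0,"az":0,"dx":0,"dy":0,"dz":0,"gripper":1}]'; python3 -c "
from h import *
pd(-1,-80,27)"
```

```text
time_s: 9.03
tcp_pos: [0.4972, -0.2514, 0.1734]
orientation: [[-0.865, -0.045, 0.5], [-0.039, 0.999, 0.022], [-0.5, -0.0, -0.866]]
contact_force: [-0.6, -0.1, -0.8]
width: 0.0854
tcp deck mm [  0.3913 -79.9937  47.5895]
t 9.03 tcp [ 0.4972 -0.2514  0.1734] F [-0.6245 -0.0522 -0.7895] w 0.0854
rot tool [0.0002 0.0001 0.0011] deg 0.0625025529763555
shift now-axes [ 0.0014 -0.      0.0206] target-axes [ 0.0014 -0.      0.0206]
```

```bash
python3 -m pendant '[{"ax":0,"ay":0,"az":0,"dx":0.001,"dy":0,"dz":0.012,"gripper":1},{"ax":0,"ay":0,"az":0,"dx":0,"dy":0,"dz":0.01,"gripper":1},{"ax":0,"ay":0,"az":0,"dx":0,"dy":0,"dz":0,"gripper":1},{"ax":0,"ay":0,"az":0,"dx":0,"dy":0,"dz":0,"gripper":0},{"ax":0,"ay":0,"az":0,"dx":0,"dy":0,"dz":0,"gripper":0},{"ax":0,"ay":0,"az":0,"dx":0,"dy":0,"dz":0,"gripper":0},{"ax":0,"ay":0,"az":0,"dx":0,"dy":0,"dz":0,"gripper":0},{"ax":0,"ay":0,"az":0,"dx":0,"dy":0,"dz":0,"gripper":0},{"ax":0,"ay":0,"az":0,"dx":0,"dy":0,"dz":0,"gripper":0}]' 30; python3 -c "
from h import *
import cv2
pd(-1,-80,100)
cv2.imwrite('pics/w6.png',read_camera('wrist'))"
```

```text
time_s: 9.78
tcp_pos: [0.5074, -0.2531, 0.1594]
orientation: [[-0.864, -0.044, 0.502], [-0.04, 0.999, 0.019], [-0.502, -0.004, -0.865]]
contact_force: [0.5, 0.8, -0.7]
width: 0.0397
tcp deck mm [  2.0822 -82.1157  30.4405]
t 9.78 tcp [ 0.5074 -0.2531  0.1594] F [ 0.4657  0.7689 -0.7247] w 0.0397
rot tool [-0.003   0.0026  0.0021] deg 0.25658259245650455
shift now-axes [ 0.0029  0.0019 -0.0696] target-axes [ 0.0031  0.0021 -0.0696]
```

View pics/w6.png

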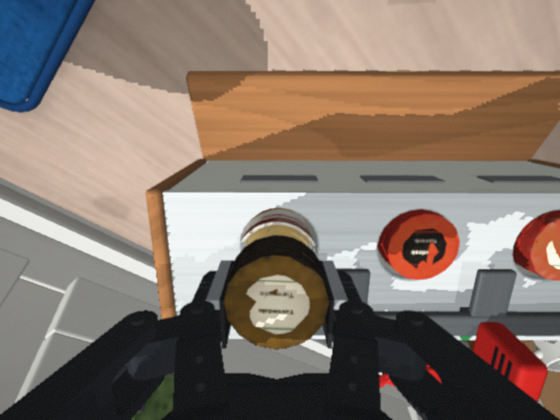

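```bash
python3 -m pendant '[{"ax":0,"ay":0,"az":0,"dx":0,"dy":0,"dz":-0.01,"gripper":0},{"ax":0,"ay":0,"az":0,"dx":0,"dy":0,"dz":-0.015,"gripper":0},{"ax":0,"ay":0,"az":0,"dx":0,"dy":0,"dz":-0.02,"gripper":0},{"ax":0,"ay":0,"az":0,"dx":0,"dy":0,"dz":-0.02,"gripper":0},{"ax":0,"ay":0,"az":0,"dx":0,"dy":0,"dz":-0.02,"gripper":0},{"ax":0,"ay":0,"az":0,"dx":0,"dy":0,"dz":-0.02,"gripper":0},{"ax":0,"ay":0,"az":0,"dx":0,"dy":0,"dz":-0.02,"gripper":0},{"ax":0,"ay":0,"az":0,"dx":0,"dy":0,"dz":0,"gripper":0}]'
python3 - <<'E'
from h import *
import cv2
g=read_camera('wrist');cv2.imwrite('pics/w7.png',g)
# target: vertical tool over board, same yaw as board-ish
def Rv(yaw):
    c,s=np.cos(yaw),np.sin(yaw);return np.array([[-c,-s,0],[-s,c,0],[0,0,-1]])
pd(0,-80,130)
plan([.56,.13,.25],Rv(0.0441))
for uv in((165,140),(255,152),(138,279),(234,292)):print("board",onz("top",*uv,.022))
E
```

```text
time_s: 10.5
tcp_pos: [0.4406, -0.2535, 0.2694]
orientation: [[-0.866, -0.046, 0.498], [-0.04, 0.999, 0.023], [-0.498, 0.0, -0.867]]
contact_force: [0.2, -1.0, -1.0]
width: 0.0403
tcp deck mm [ -1.3218 -79.2863 157.7665]
t 10.55 tcp [ 0.4407 -0.2532  0.268 ] F [ 0.0045  0.178  -1.1508] w 0.0402
rot tool [ 0.0022 -0.0029  0.0011] deg 0.21843030105281463
shift now-axes [-0.0014 -0.0008  0.0278] target-axes [-0.0013 -0.0007  0.0278]
t 10.55 tcp [ 0.4407 -0.2532  0.268 ] F [ 0.0045  0.178  -1.1508] w 0.0402
rot tool [0.0018 0.5207 0.0017] deg 29.832280899223708
shift now-axes [-0.1096  0.3773  0.0841] target-axes [-0.1361  0.3776  0.018 ]
board [0.7132 0.2769 0.022 ]
board [0.683  0.0627 0.022 ]
board [0.3853 0.3325 0.022 ]
board [0.3534 0.112  0.022 ]
```

View pics/w7.png

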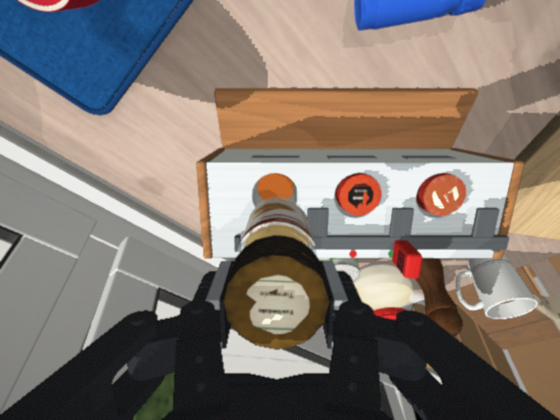

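```bash
python3 -m pendant '[{"ax":0,"ay":0,"az":0,"dx":0,"dy":0.02,"dz":-0.02,"gripper":0},{"ax":0,"ay":0,"az":0,"dx":0,"dy":0.035,"dz":-0.01,"gripper":0},{"ax":0,"ay":0,"az":0,"dx":0,"dy":0.035,"dz":0,"gripper":0},{"ax":0,"ay":0,"az":0,"dx":0,"dy":0.035,"dz":0,"gripper":0},{"ax":0,"ay":0,"az":0,"dx":0,"dy":0.035,"dz":0,"gripper":0},{"ax":0,"ay":0.06,"az":0,"dx":0,"dy":0.035,"dz":0,"gripper":0},{"ax":0,"ay":0.06,"az":0,"dx":0,"dy":0.035,"dz":0,"gripper":0},{"ax":0,"ay":0.06,"az":0,"dx":0,"dy":0.035,"dz":0,"gripper":0},{"ax":0,"ay":0.06,"az":0,"dx":0,"dy":0.035,"dz":0,"gripper":0},{"ax":0,"ay":0.06,"az":0,"dx":0,"dy":0.035,"dz":0,"gripper":0}]'
cat >> h.py <<'E'
def Rv(yaw):
    c,s=np.cos(yaw),np.sin(yaw);return np.array([[-c,-s,0],[-s,c,0],[0,0,-1]])
E
python3 -c "
from h import *
plan([.56,.13,.15],Rv(.0441))"
```

```text
time_s: 11.38
tcp_pos: [0.4069, 0.0884, 0.2851]
orientation: [[-0.979, -0.028, 0.204], [-0.027, 1.0, 0.007], [-0.204, 0.002, -0.979]]
contact_force: [1.4, -0.8, -1.9]
width: 0.0398
t 11.38 tcp [0.4069 0.0884 0.2851] F [ 1.3964 -0.8065 -1.8886] w 0.0398
rot tool [ 0.0001  0.2059 -0.0161] deg 11.833131302840314
shift now-axes [-0.1233  0.0371  0.1638] target-axes [-0.1548  0.0348  0.1351]
```

```bash
python3 -m pendant '[{"ax":0,"ay":0.1,"az":-0.008,"dx":-0.02,"dy":0.018,"dz":0,"gripper":0},{"ax":0,"ay":0.1,"az":-0.008,"dx":-0.03,"dy":0.018,"dz":0,"gripper":0},{"ax":0,"ay":0,"az":0,"dx":-0.035,"dy":0,"dz":0.01,"gripper":0},{"ax":0,"ay":0,"az":0,"dx":-0.035,"dy":0,"dz":0.02,"gripper":0},{"ax":0,"ay":0,"az":0,"dx":-0.025,"dy":0,"dz":0.02,"gripper":0},{"ax":0,"ay":0,"az":0,"dx":0,"dy":0,"dz":0.02,"gripper":0},{"ax":0,"ay":0,"az":0,"dx":0,"dy":0,"dz":0,"gripper":0}]'
python3 - <<'E'
from h import *
import cv2
plan([.56,.13,.10],Rv(.0441))
cv2.imwrite('pics/t8.png',read_camera('top'));cv2.imwrite('pics/s8.png',read_camera('side'))
E
```

```text
time_s: 11.97
tcp_pos: [0.5518, 0.149, 0.205]
orientation: [[-0.998, -0.067, -0.017], [-0.067, 0.998, 0.001], [0.017, 0.002, -1.0]]
contact_force: [-1.5, -0.2, -2.1]
width: 0.0398
t 11.97 tcp [0.5518 0.149  0.205 ] F [-1.5237 -0.1694 -2.1409] w 0.0398
rot tool [ 0.0017 -0.0167  0.0225] deg 1.609025454362789
shift now-axes [-0.0087 -0.0197  0.1048] target-axes [-0.0074 -0.0193  0.105 ]
```

View pics/t8.png

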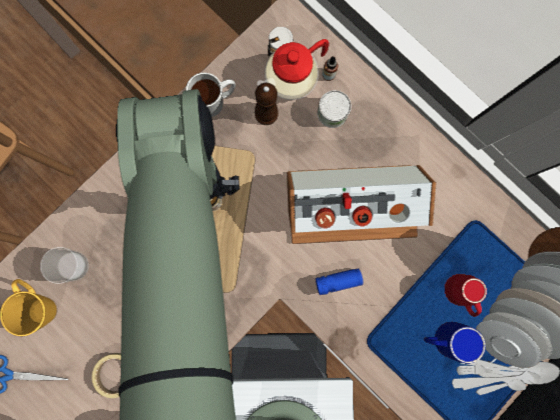

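View pics/s8.png

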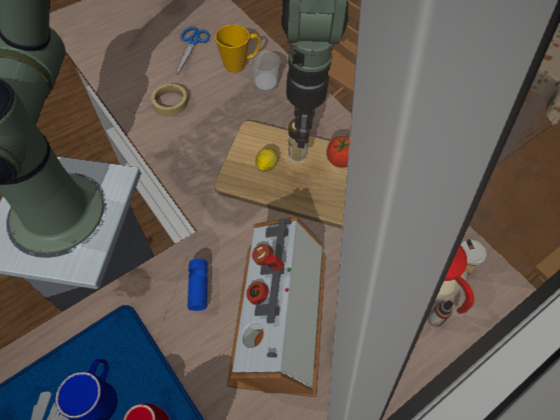

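The jar hangs upright at side px (297,140), clear of the lemon (266,159) and tomato (340,152). Both red jars are down.

```bash
python3 -m pendant '[{"ax":0.0015,"ay":-0.017,"az":0.022,"dx":-0.005,"dy":-0.018,"dz":0,"gripper":0},{"ax":0,"ay":0,"az":0,"dx":0,"dy":0,"dz":0.025,"gripper":0},{"ax":0,"ay":0,"az":0,"dx":0,"dy":0,"dz":0.025,"gripper":0},{"ax":0,"ay":0,"az":0,"dx":0,"dy":0,"dz":0.02,"gripper":0},{"ax":0,"ay":0,"az":0,"dx":0,"dy":0,"dz":0.01,"gripper":0},{"ax":0,"ay":0,"az":0,"dx":0,"dy":0,"dz":0,"gripper":0}]'; python3 -c "
from h import *
plan([.56,.13,.0895],Rv(.0441))"
```

```text
time_s: 12.57
tcp_pos: [0.5619, 0.1318, 0.1371]
orientation: [[-0.999, -0.044, 0.021], [-0.044, 0.999, 0.003], [-0.021, 0.002, -1.0]]
contact_force: [0.8, -0.2, -1.2]
width: 0.04
t 12.57 tcp [0.5619 0.1318 0.1371] F [ 0.7638 -0.2444 -1.2446] w 0.04
rot tool [ 0.0017  0.0208 -0.0001] deg 1.19775640946423
shift now-axes [ 0.003  -0.0018  0.0475] target-axes [ 0.002  -0.0017  0.0476]
```

```bash
python3 -m pendant '[{"ax":0,"ay":0.018,"az":0,"dx":0,"dy":0,"dz":0.015,"gripper":0},{"ax":0,"ay":0,"az":0,"dx":0,"dy":0,"dz":0.01,"gripper":0},{"ax":0,"ay":0,"az":0,"dx":0,"dy":0,"dz":0.005,"gripper":0},{"ax":0,"ay":0,"az":0,"dx":0,"dy":0,"dz":0,"gripper":0},{"ax":0,"ay":0,"az":0,"dx":0,"dy":0,"dz":0,"gripper":0}]'; python3 -c "
from h import *
plan([.56,.13,.0895],Rv(.0441))"
```

```text
time_s: 12.98
tcp_pos: [0.565, 0.1327, 0.1133]
orientation: [[-0.999, -0.045, 0.012], [-0.045, 0.999, 0.003], [-0.012, 0.002, -1.0]]
contact_force: [-0.6, 0.1, -1.5]
width: 0.0401
t 12.98 tcp [0.565  0.1327 0.1133] F [-0.6081  0.1075 -1.5136] w 0.0401
rot tool [0.0024 0.0123 0.0005] deg 0.7193112899350392
shift now-axes [ 0.0054 -0.0025  0.0238] target-axes [ 0.0051 -0.0025  0.0238]
```

```bash
python3 -m pendant '[{"ax":0.002,"ay":0.012,"az":0,"dx":0,"dy":0,"dz":0.006,"gripper":0},{"ax":0,"ay":0,"az":0,"dx":0,"dy":0,"dz":0.006,"gripper":0},{"ax":0,"ay":0,"az":0,"dx":0,"dy":0,"dz":0.005,"gripper":0},{"ax":0,"ay":0,"az":0,"dx":0,"dy":0,"dz":0,"gripper":0},{"ax":0,"ay":0,"az":0,"dx":0,"dy":0,"dz":0,"gripper":0}]'
python3 - <<'E'
from h import *
import cv2
plan([.56,.13,.0895],Rv(.0441))
g=read_camera('side');cv2.imwrite('pics/s9.png',cv2.resize(g[90:220,200:370],None,fx=4.4,fy=4.4,interpolation=cv2.INTER_CUBIC))
E
```

```text
time_s: 13.4
tcp_pos: [0.5666, 0.1331, 0.0973]
orientation: [[-0.999, -0.045, 0.003], [-0.045, 0.999, 0.001], [-0.003, 0.0, -1.0]]
contact_force: [0.3, -0.2, -1.4]
width: 0.0398
t 13.4 tcp [0.5666 0.1331 0.0973] F [ 0.341  -0.2006 -1.394 ] w 0.0398
rot tool [0.0004 0.0035 0.0008] deg 0.2063532012557923
shift now-axes [ 0.0068 -0.0028  0.0077] target-axes [ 0.0068 -0.0028  0.0078]
```

View pics/s9.png

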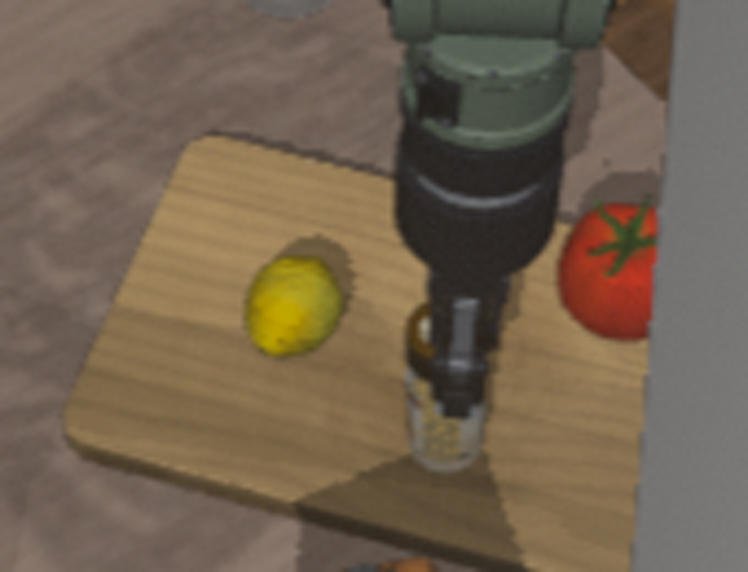

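Vertical within 0.2°. Lowering in small steps until it touches.

```bash
python3 -m pendant '[{"ax":0,"ay":0.003,"az":0,"dx":0,"dy":0,"dz":0.003,"gripper":0},{"ax":0,"ay":0,"az":0,"dx":0,"dy":0,"dz":0.003,"gripper":0},{"ax":0,"ay":0,"az":0,"dx":0,"dy":0,"dz":0.002,"gripper":0},{"ax":0,"ay":0,"az":0,"dx":0,"dy":0,"dz":0,"gripper":0}]'; python3 -c "
from h import *
plan([.56,.13,.0895],Rv(.0441))"
```

```text
time_s: 13.78
tcp_pos: [0.5666, 0.133, 0.0886]
orientation: [[-0.999, -0.045, 0.0], [-0.045, 0.999, 0.0], [-0.0, 0.0, -1.0]]
contact_force: [-0.6, -0.7, -1.4]
width: 0.0405
t 13.78 tcp [0.5666 0.133  0.0886] F [-0.5519 -0.7065 -1.3934] w 0.0405
rot tool [0.0004 0.0002 0.0006] deg 0.04604452608297292
shift now-axes [ 0.0068 -0.0027 -0.0009] target-axes [ 0.0068 -0.0027 -0.0009]
```

```bash
python3 -m pendant '[{"ax":0,"ay":0,"az":0,"dx":0,"dy":0,"dz":0.0015,"gripper":0},{"ax":0,"ay":0,"az":0,"dx":0,"dy":0,"dz":0.0015,"gripper":0}]'; python3 -m pendant '[{"ax":0,"ay":0,"az":0,"dx":0,"dy":0,"dz":0.0015,"gripper":0}]'
```

```text
time_s: 13.95
tcp_pos: [0.5684, 0.1332, 0.0875]
orientation: [[-0.999, -0.045, 0.004], [-0.045, 0.999, 0.001], [-0.004, 0.001, -1.0]]
contact_force: [-1.5, 0.4, 12.7]
width: 0.0399
time_s: 14.03
tcp_pos: [0.5692, 0.1334, 0.0873]
orientation: [[-0.999, -0.045, 0.006], [-0.045, 0.999, 0.001], [-0.006, 0.001, -1.0]]
contact_force: [-2.7, -0.8, 9.5]
width: 0.04
```

```bash
python3 -m pendant '[{"ax":0,"ay":0,"az":0,"dx":0,"dy":0,"dz":0,"gripper":0.8},{"ax":0,"ay":0,"az":0,"dx":0,"dy":0,"dz":0,"gripper":0.8},{"ax":0,"ay":0,"az":0,"dx":0,"dy":0,"dz":0,"gripper":0.8},{"ax":0,"ay":0,"az":0,"dx":0,"dy":0,"dz":0,"gripper":0.8},{"ax":0,"ay":0,"az":0,"dx":0,"dy":0,"dz":0,"gripper":0.8},{"ax":0,"ay":0,"az":0,"dx":0,"dy":0,"dz":-0.01,"gripper":0.8},{"ax":0,"ay":0,"az":0,"dx":0,"dy":0,"dz":-0.02,"gripper":0.8},{"ax":0,"ay":0,"az":0,"dx":0,"dy":0,"dz":-0.02,"gripper":0.8},{"ax":0,"ay":0,"az":0,"dx":0,"dy":0,"dz":-0.02,"gripper":0.8},{"ax":0,"ay":0,"az":0,"dx":0,"dy":0,"dz":-0.02,"gripper":0.8}]'; python3 -m pendant '[{"ax":0,"ay":0,"az":0,"dx":0,"dy":0,"dz":-0.03,"gripper":0.8},{"ax":0,"ay":0,"az":0,"dx":0,"dy":0,"dz":-0.03,"gripper":0.8},{"ax":0,"ay":0,"az":0,"dx":0.03,"dy":0,"dz":-0.02,"gripper":0.8},{"ax":0,"ay":0,"az":0,"dx":0.03,"dy":0,"dz":0,"gripper":0.8},{"ax":0,"ay":0,"az":0,"dx":0.03,"dy":0,"dz":0,"gripper":0.8},{"ax":0,"ay":0,"az":0,"dx":0.03,"dy":0,"dz":0,"gripper":0.8},{"ax":0,"ay":0,"az":0,"dx":0,"dy":0,"dz":0,"gripper":0.8}]';python3 - <<'E'
from h import *
import cv2
cv2.imwrite('pics/w10.png',read_camera('wrist'));cv2.imwrite('pics/s10.png',read_camera('side'));cv2.imwrite('pics/t10.png',read_camera('top'))
E
```

```text
time_s: 14.87
tcp_pos: [0.5653, 0.1329, 0.1784]
orientation: [[-0.999, -0.045, -0.003], [-0.045, 0.999, 0.0], [0.003, 0.0, -1.0]]
contact_force: [0.2, 0.3, 0.3]
width: 0.0684
time_s: 15.45
tcp_pos: [0.4443, 0.1273, 0.2714]
orientation: [[-0.999, -0.044, 0.009], [-0.044, 0.999, 0.002], [-0.009, 0.001, -1.0]]
contact_force: [-0.2, 0.4, -1.0]
width: 0.0685
```

View pics/w10.png

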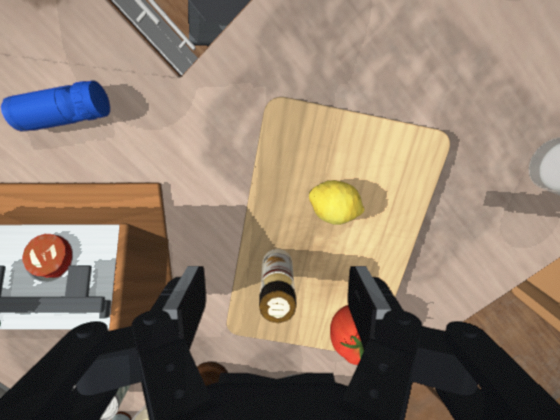

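View pics/s10.png

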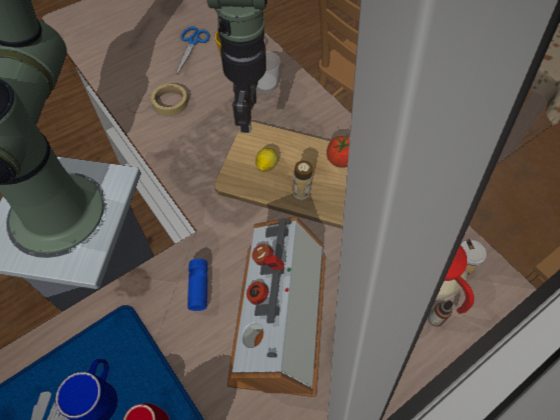

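View pics/t10.png

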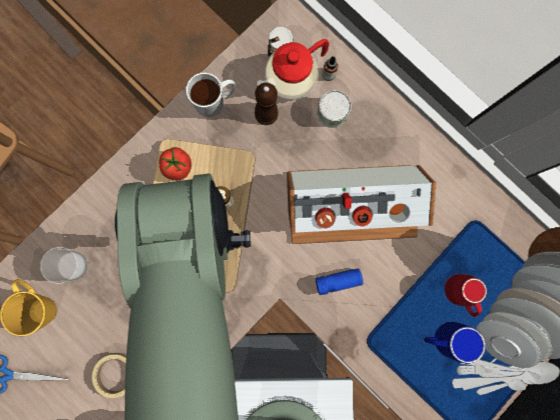

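The jar stands upright on the board at side px (302,180). The lemon (266,159) and tomato (340,152) are where they were, and both red jars are down. The arm is clear, so I'm handing the job in.

```bash
python3 -c "
from rig import r
print(r.get_obs()['contact_force'],r.sign_off())"
```

```text
the job is handed in; nothing more can be done
[0.99157286 0.00642026 0.1345782 ] None
```

The job is handed in at about 15.6 s of the 54 s allowed; the rig gives no verdict.

- **Lock:** I gripped the red grip and slid it to its end stop. It read 39.6 mm with 27 N against the stop, and the wrist picture showed it at the 40 mm (green dot) position.
- **Jar:** I pressed the dark-lidded jar in well c until its latch let go and it sprang up. I then drew it straight out, lowered it upright onto the board near (0.567, 0.133), and let go.
- **Last checks:** The pictures from all three cameras show the jar standing upright, clear of both fruits, with the arm away from it. In the side view the lemon and tomato are at their starting pixels, and both red-lidded jars are still down. No check failed; the largest mismatches I saw between predicted and seen positions were about 1–2 mm.

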